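# Hang the model carrier on the bench rail and slide it to the mark

## Task

Pick up the small carrier whose rectangular tray holds a plaster dental model and hook it onto the steel rail about 10 cm short of the black mark, on the side of the mark away from the carrier that already hangs there. Then slide it along the rail, without lifting it off, until it hangs at the black mark. Let it hang free, and leave the carrier that already hangs there where it is.

Things in the scene. Friction and masses are not known exactly. Their poses are not given: they have to be found in the camera images.
- tray_carrier_grip (a point): Centre of grey grip block (24 x, 16 y, 40 tall) of loose carrier standing on bench, 0.2 kg. x: to hook mouth, z up. mm from here: tray underside z -139; tray x -26..34, y +-25, contents top z -115; spine x -24 (z -139..-30); hook 16 wide: V roof, ridge z -24; lip x 16..20, lower end z -49. Rail enters level between lip and contents. Look-alikes beside it: round dish; bar with burs. Yaw within 0.4
- rail_mid (a point): Middle of the axis of a fixed horizontal steel rail, 10 mm thick, 500 mm long, 170 mm above the bench. y along the rail, x across it and away from the robot (within 0.12 rad), z up. Posts 14 mm thick 245 mm either side, on a foot 50 mm wide, 12 mm high; free above and below. A carrier hung on it (hook centres itself) has its grip block's centre 30 mm above the rail's axis, tray 61 mm above bench.
- mark_band (a point): The mark: centre, on the rail's axis, of a black band 10 mm wide round the rail (nothing to catch on), with a black bar on the rail's foot straight below. Axes as for the rail: y along it. Up to 50 mm from the rail's middle. The rail on its -y side is empty; the other carrier hangs on its +y side.
- neighbour: The carrier with a round dish (64 mm across) that already hangs loose on the rail, same hook and grip block, at least 110 mm to the +y side of the mark; its origin is at the underside of the dish, below the rail, axes as for the rail. To be left where it is.
Not all that is in view belongs to the job. Leave any pink, purple or yellow look-alike of the part that bears tray_carrier_grip alone.

How it is judged (in metres and radians):
On the way, in this order (a step that is already met when the one before it is completed fails the run):
1. the tray carrier hangs with its hook over the rail, at least 60 mm short of the mark on the side away from the hanging carrier (z of tray_carrier_grip in the frame of mark_band between 0.0218 and 0.0368 m and x of tray_carrier_grip in the frame of mark_band between -0.012 and 0.012 m and angle between tray_carrier_grip's own z axis and vertical below 0.18 rad and y of tray_carrier_grip in the frame of mark_band below -0.06 m), for 0.2 s.
2. it has been slid along the rail to within 15 mm of the mark, still hooked (z of tray_carrier_grip in the frame of mark_band between 0.0218 and 0.0368 m and x of tray_carrier_grip in the frame of mark_band between -0.012 and 0.012 m and angle between tray_carrier_grip's own z axis and vertical below 0.18 rad and y of tray_carrier_grip in the frame of mark_band between -0.015 and 0.015 m), for 0.2 s.
At the end, for the whole second after the job is handed in: The tray carrier hangs on the rail by its hook (grip block 22 to 37 mm above the rail's axis and within 12 mm of it crosswise, within 10 degrees of upright), within 15 mm of the mark along the rail, let go and at rest; the other hanging carrier is within 20 mm of where it was (all of step 2 and linear speed of tray_carrier below 0.03 m/s and distance of neighbour from where it was at the start of the episode below 0.02 m); the robot touches nothing.
It fails at once if the tray carrier is lifted off, or brought down onto the rail, within 45 mm of the mark instead of being slid there (y of tray_carrier_grip in the frame of mark_band between -0.045 and 0.045 m and x of tray_carrier_grip in the frame of mark_band between -0.04 and 0.04 m and z of tray_carrier_grip in the frame of mark_band between 0.0438 and 0.09 m).
It fails at once if the carrier that already hangs on the rail is moved by more than 20 mm (distance of neighbour from where it was at the start of the episode above 0.02 m).
It also fails if it takes over 50 s, if anything falls off the work surface, if the arm or the gripper's body presses on something with over 40 N, if the wrist force passes 120 N, or if a joint passes its speed limit or range.

## Robot

A 6-joint arm with a two-finger parallel gripper is mounted at the origin on the work surface. World frame = base frame: x ahead of the robot, y to its left, z up, the work surface at z = 0. Lengths are in mm, angles in rad, forces in N, time in s.
With the tool pointing down it reaches from about 275 to 1000 mm from the base axis. Payload 8.4 kg.
Tool frame: the origin (TCP) lies midway between the tips of the shut fingers; the grasp point (between the pads) lies 19 mm behind it; z points along the fingers, y is the line along which they close (so a half turn about z gives the same grasp; the last joint's range is limited). The gripper opens to 85 mm and grips with 20 to 120 N. Pads are 22 mm wide; open, the fingers measure 114 mm over their backs; the gripper's body (76 mm by 85 mm) begins 54 mm behind the grasp point. The pads swing forward as they close: fully open they stand 13 mm farther back than shut.
Start: joints at [1.183, 0.353, 1.633, -0, 1.155, -0.002], TCP at [235.187, 579.064, 231.281] pointing down, gripper open.
Joint ranges: [-2.63, 2.63], [-0.92, 2.1], [0.06, 2.66], [-1.3, 4.44], [0, 2.69], [-3.02, 3.02]. Speed limits (rad/s): [2.22, 2.22, 2.79, 3.14, 3.14, 3.14].

## Interface

Orientations are given as [roll, pitch, yaw] about the fixed x, y, z axes, in that order (R = Rz(yaw) Ry(pitch) Rx(roll)).
In Python, from rig import r gives the robot as it stands.
- The arm moves only by the shell command python3 -m inch 'ROWS' [OPENING] [FORCE]. ROWS is JSON, a list that holds one entry, the list of rows, each a list of 6 numbers: the shift along the tool's x, y, z scaled (see below), then the turn, a rotation vector about the tool's x, y, z scaled (see below). In form: [[[tx, ty, tz, wx, wy, wz], ...]]. A call has 1 to 8 rows; each row is the pose to reach, as a shift and turn from the pose commanded when the call began, along the tool's axes at that moment, turning the shorter way round; what a row does not reach only later rows make up. The controller multiplies each number of a shift by 20 cm and each number of a turn by pi rad. A row lasts 1/12 s, in which the tool goes at most 41.7 mm and 7.16 degrees, less where a joint would pass 70% of its speed; a pose out of reach is approached as far as the arm can. A call with a number of a shift or a turn outside -1 to 1 is refused whole. A call with a gripper value outside its range is refused whole. OPENING is the gripper's target within -1 to 1 (fully open at 1, half-way at 0, shut at -1), set as the call begins (- or left out, the last holds). The fingers move at their own pace and stop on an object; FORCE is the grip in N (left out, the last holds). Time passes only in rows, so rows that repeat a pose let the fingers close. It gives the time, the measured TCP pose, the force, the opening and the grip force at its end, in the units of the state.
- r.sense(): the state, without advancing time (a new reading comes with each control period).
- r.grab_frame(name): name is "scene" or "top" or "wrist"; returns the picture (384x512x3 uint8, red, green, blue); there is no depth.
- r.camera_info(name): a dict with "K" (3x3 intrinsics, pixels), "distortion" ([k1, k2, p1, p2, k3] as OpenCV has them; the pictures are not rectified), "rvec" (rotation vector, rad) and "tvec" (3), from world to camera coordinates, as OpenCV has them; the wrist camera has in their place "mount" (4x4, takes a point from camera to tool coordinates, whose origin is the TCP and whose axes are the flange's). Camera axes: x right, y down, z forward; pixel columns grow to the right and rows downward; lengths in mm; the calibration is good to about 2 mm. A picture is of the moment at which its call begins: read the wrist's pose just before it. camera_info takes no time and is no camera call.
- r.sign_off(): hands the job in; it is judged then, once.
The state is a dict: "clock": time; "qpos": joint angles; "qvel": joint speeds; "joint_efforts": joint torques, N m; "eef_pos": TCP position; "tcp_rot": TCP orientation; "contact_force": force on the tool from outside, world axes, zero at the start; "wrist_torque": the same for the moment, N m; "opening": opening from 0.0 (shut) to 1.0 (fully open); "grasp_force": force on a finger pad.
Only numpy, scipy, OpenCV 4.12 (cv2) and the standard library are available. Lean on these libraries where they do the work, as an engineer would, in place of code of your own. Each camera call takes 0.05 s, during which the arm holds its last target. There are 200 camera calls.

## Working session

There is one attempt and no reset: what is moved stays moved. The work goes in short steps, Python scripts to look and compute and a shell command to move; the robot and the scene stay as the last step left them, time stands still between calls to the robot, and variables do not carry over. Pictures are saved under pics/ and viewed, at most 10 in all, crops included, and the job is handed in when it is done.

```bash
mkdir -p pics
python3 - <<'E'
from rig import r
import cv2
for n in("scene","top"):
    cv2.imwrite(f"pics/{n}0.png",r.grab_frame(n)[:,:,::-1]); print(n,r.camera_info(n))
print(r.camera_info("wrist")); s=r.sense(); print(s['clock'],s['eef_pos'],s['tcp_rot'],s['opening'])
E
```

```text
scene {'K': array([[469.24434534,   0.        , 268.87047036],
       [  0.        , 469.24434534, 197.47680239],
       [  0.        ,   0.        ,   1.        ]]), 'distortion': array([0.00999683, 0.        , 0.        , 0.        , 0.        ]), 'rvec': array([ 2.1510191 ,  0.52829893, -0.27614346]), 'tvec': array([-456.01741295,    4.88951632, 1078.54259954])}
top {'K': array([[395.0911908 ,   0.        , 256.17037204],
       [  0.        , 395.0911908 , 187.31791382],
       [  0.        ,   0.        ,   1.        ]]), 'distortion': array([0.02694216, 0.        , 0.        , 0.        , 0.        ]), 'rvec': array([ 2.15980353, -2.11646172,  0.21117715]), 'tvec': array([ 22.77073798, 496.44889636, 827.17842426])}
{'K': array([[336.41964411,   0.        , 251.70218517],
       [  0.        , 336.41964411, 189.31901705],
       [  0.        ,   0.        ,   1.        ]]), 'distortion': array([-0.07754898,  0.        ,  0.        ,  0.        ,  0.        ]), 'mount': array([[ 4.00537206e-04, -9.48199461e-01, -3.17675341e-01,
         8.18963056e+01],
       [ 9.99999748e-01,  1.93656075e-04,  6.82811950e-04,
         4.23923768e-01],
       [-5.85922163e-04, -3.17675534e-01,  9.48199300e-01,
        -1.43308497e+02],
       [ 0.00000000e+00,  0.00000000e+00,  0.00000000e+00,
         1.00000000e+00]])}
0.1 [235.01900967 578.66843881 230.64880163] [-3.14034321e+00  5.96326160e-06  2.75580582e+00] 0.9988596509378791
```

View pics/scene0.png

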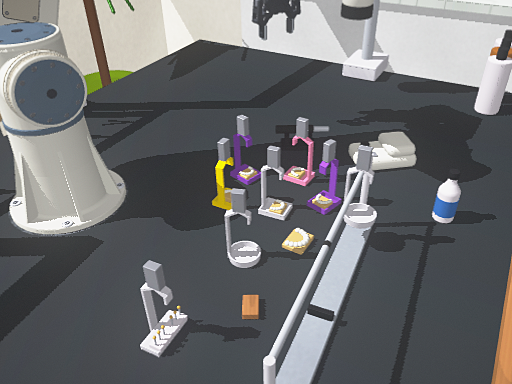

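View pics/top0.png

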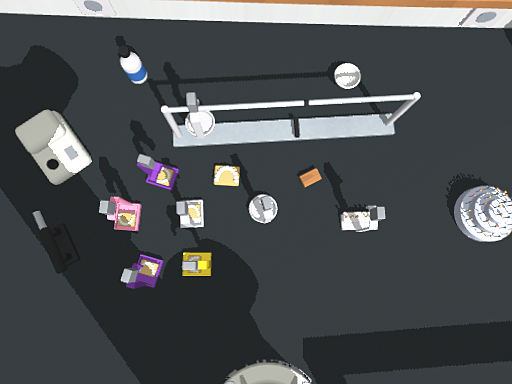

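Candidates (top image): white rectangular tray with dental model (190,212), white round dish (263,208), white bur bar (362,218), purple (160,172) and (145,270), pink (122,212), yellow (197,264), and the loose tray-like plate (227,175). I choose the white one at (190,212), which is at (275,185) in the scene view. The rail's mark is at top (306,103).

Run:
```python
import cv2,numpy as np
a=cv2.imread("pics/top0.png")[165:240,140:240]; b=cv2.imread("pics/scene0.png")[140:225,245:345]
t=cv2.imread("pics/top0.png")[70:150,150:430]; s=cv2.imread("pics/scene0.png")[140:384,250:390]
f=lambda i,w,h:cv2.resize(i,(w,h),interpolation=cv2.INTER_CUBIC)
c=np.zeros((600,800,3),np.uint8)
c[:300,:400]=f(a,400,300); c[:340,400:]=f(b,400,340)
c[345:585,:]=f(t,840,240)[:,:800]
cv2.imwrite("pics/crop1.png",c)
cv2.imwrite("pics/crop2.png",f(s,344,600))
```

```text
(no output)
```

View pics/crop1.png

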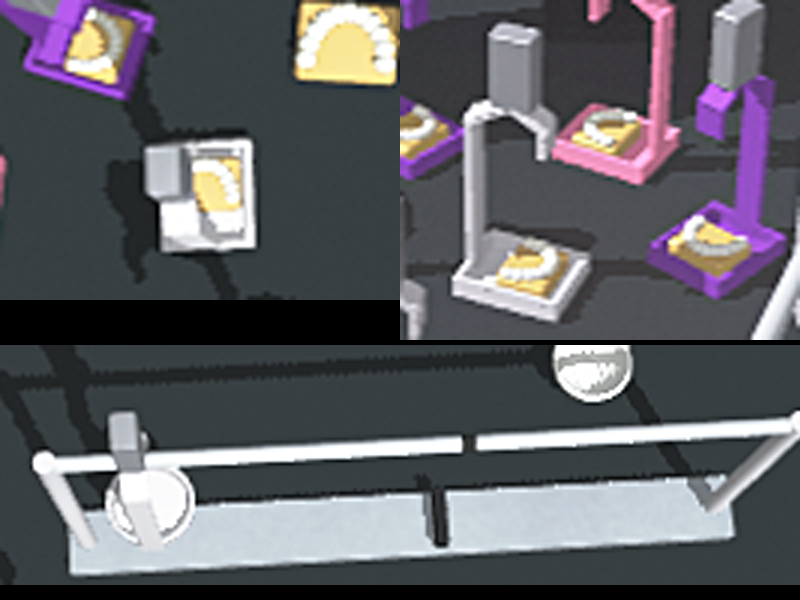

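View pics/crop2.png

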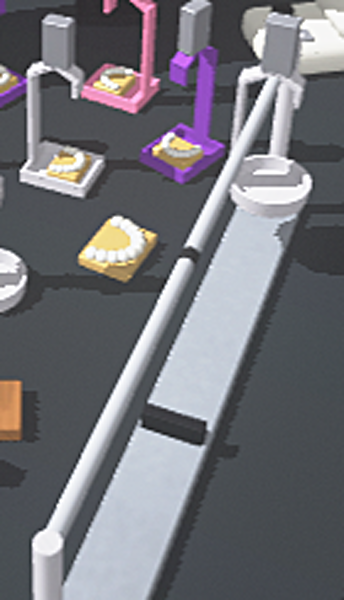

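The crop confirms the choice: a white carrier with a rectangular tray and plaster teeth, spine on the robot side, hook mouth facing away from the robot. The mark is at top (306.3,102.7) and scene (327.3,243.4).

```bash
cat > h.py <<'E'
import cv2,numpy as np
from rig import r
from scipy.spatial.transform import Rotation as R
def cam(n,pose=None):
    i=r.camera_info(n)
    if n!="wrist": Rc=cv2.Rodrigues(i['rvec'])[0]; t=np.array(i['tvec']).ravel()
    else:
        T=np.eye(4); T[:3,:3]=R.from_euler('xyz',pose[1]).as_matrix(); T[:3,3]=pose[0]
        W=np.linalg.inv(T@i['mount']); Rc=W[:3,:3]; t=W[:3,3]
    return i['K'],np.array(i['distortion']),Rc,t
def ray(c,uv):
    K,d,Rc,t=c; p=cv2.undistortPoints(np.array([[uv]],float),K,d)[0,0]
    v=Rc.T@np.array([*p,1]); return -Rc.T@t, v/np.linalg.norm(v)
def onz(c,uv,z):
    o,v=ray(c,uv); return o+v*(z-o[2])/v[2]
def tri(*cu):
    A=0;b=0
    for c,uv in cu:
        o,v=ray(c,uv); P=np.eye(3)-np.outer(v,v); A=A+P; b=b+P@o
    return np.linalg.solve(A,b)
def proj(c,X):
    K,d,Rc,t=c; return cv2.projectPoints(np.array(X,float).reshape(-1,3),cv2.Rodrigues(Rc)[0],t,K,d)[0].reshape(-1,2)
E
python3 - <<'E'
from h import *
np.set_printoptions(precision=1,suppress=True)
T,S=cam("top"),cam("scene")
print("grip",tri((T,(181.2,208.2)),(S,(273.7,156.7))))
print("mark tri",tri((T,(306.3,102.7)),(S,(327.3,243.4))),"z170",onz(T,(306.3,102.7),170),onz(S,(327.3,243.4),170))
a,b=onz(T,(166.7,109.3),170),onz(T,(413.3,97.3),170); print("rail",a,b,"yaw",np.arctan2(*(-(b-a)[:2]*[-1,1])), np.linalg.norm(b-a))
g=lambda u,v,z:onz(T,(140+u/4,165+v/4),z)
print("tray",[g(*p,10)[:2] for p in((160,145),(252,138),(257,246),(165,252))])
E
```

```text
grip [434.2 178.2 139.2]
mark tri [642.7 -58.3 175.1] z170 [643.6 -59.8 170. ] [641.9 -51.7 170. ]
rail [622.6 210.9 170. ] [ 659.9 -270.3  170. ] yaw 0.07731257856938593 482.70745377791
tray [array([466. , 204.1]), array([471.1, 152.4]), array([410.1, 147. ]), array([405.7, 198.1])]
```

```bash
python3 -m inch '[[[-0.84,-0.746,-0.35,0,0,0],[-0.84,-0.746,-0.35,0,0,0],[-0.84,-0.746,-0.35,0,0,0],[-0.84,-0.746,-0.35,0,0,0],[-0.84,-0.746,-0.35,0,0,0],[-0.84,-0.746,-0.35,0,0,0],[-0.84,-0.746,-0.35,0,0,0]]]' 0; python3 -m inch '[[[-0.84,-0.746,0,0,0,-0.153],[-0.84,-0.746,0,0,0,-0.153],[-0.84,-0.746,0,0,0,-0.153],[-0.84,-0.746,0,0,0,-0.153],[-0.84,-0.746,0,0,0,-0.153],[-0.84,-0.746,0,0,0,-0.153],[-0.84,-0.746,0,0,0,-0.153],[-0.84,-0.746,0,0,0,-0.153]]]'
python3 - <<'E'
from h import *
s=r.sense(); f=r.grab_frame("wrist")[:,:,::-1]; print(s['eef_pos'],s['tcp_rot'])
c=cam("wrist",(s['eef_pos'],s['tcp_rot'])); print(c[3])
np.save("w1.npy",np.array([s['eef_pos'],s['tcp_rot']]))
cv2.imwrite("pics/w1r.png",f); cv2.imwrite("pics/w1.png",cv2.resize(f,(800,600),interpolation=cv2.INTER_CUBIC))
E
```

```text
clock: 0.68
eef_pos: [336.6, 374.3, 303.0]
tcp_rot: [3.141, 0.002, 2.753]
contact_force: [-0.5, 0.1, -0.3]
opening: 0.5
grasp_force: 0.0
clock: 1.35
eef_pos: [434.7, 175.0, 300.9]
tcp_rot: [3.142, -0.001, -3.051]
contact_force: [-0.2, 0.2, 0.2]
opening: 0.498
grasp_force: 0.0
[434.67294994 174.96730492 300.90673284] [ 3.14151479e+00 -6.13780056e-04 -3.05050483e+00]
[-135.21196209 -489.23637181  304.75577731]
```

View pics/w1.png

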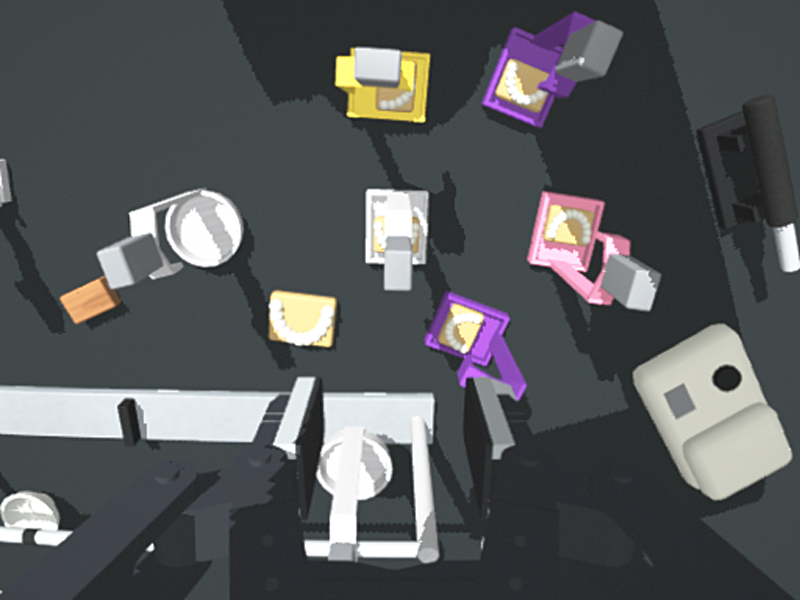

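The wrist view shows the white carrier with its tray at (366–428,190–265) and its grip block at (385–411,240–289), in 800-pixel coordinates. I'll compare that with the projected model.

Run:
```python
from h import *
np.set_printoptions(precision=1,suppress=True)
w=np.load("w1.npy"); c=cam("wrist",w)
def model(x,y,yaw):
    M=R.from_euler('z',yaw).as_matrix()
    top=[[a,b,20] for a,b in((-12,-8),(12,-8),(12,8),(-12,8))]; bot=[[p[0],p[1],-20] for p in top]
    tr=[[a,b,-139+12] for a,b in((-26,-25),(34,-25),(34,25),(-26,25))]
    return [np.array(q)@M.T+[x,y,139] for q in(top,bot,tr)]
f=cv2.imread("pics/w1r.png"); g=cv2.resize(f,None,fx=6,fy=6,interpolation=cv2.INTER_CUBIC)
h=g.copy()
for q,col in zip(model(434.2,175.5,.095),((0,0,255),(0,255,0),(255,0,0))):
    p=proj(c,q); print(p*800/512)
    cv2.polylines(h,[np.int32(((p+.5)*6))],True,col,1)
t=cv2.imread("pics/top0.png"); s=cv2.imread("pics/scene0.png"); out=[]
def cut(im,x0,y0,w_,h_): return im[y0*6:(y0+h_)*6,x0*6:(x0+w_)*6]
out=[cut(h,225,112,60,80)]
for n,im,o in(("top",t,(165,190)),("scene",s,(250,140))):
    k=cv2.resize(im,None,fx=6,fy=6,interpolation=cv2.INTER_CUBIC)
    for q,col in zip(model(434.2,175.5,.095),((0,0,255),(0,255,0),(255,0,0))):
        cv2.polylines(k,[np.int32((proj(cam(n),q)+.5)*6)],True,col,1)
    out.append(cut(k,*o,35 if n=="top" else 38,80))
cv2.imwrite("pics/ov1.png",np.hstack(out)); print(np.hstack(out).shape)
```

```text
[[378.7 251.1]
 [379.2 292.1]
 [407.2 292. ]
 [407.4 251. ]]
[[380.4 236.1]
 [380.8 272.7]
 [405.7 272.7]
 [405.8 236. ]]
[[362.4 191.9]
 [363.9 263. ]
 [422.7 262.8]
 [423.7 191.7]]
(480, 798, 3)
```

View pics/ov1.png

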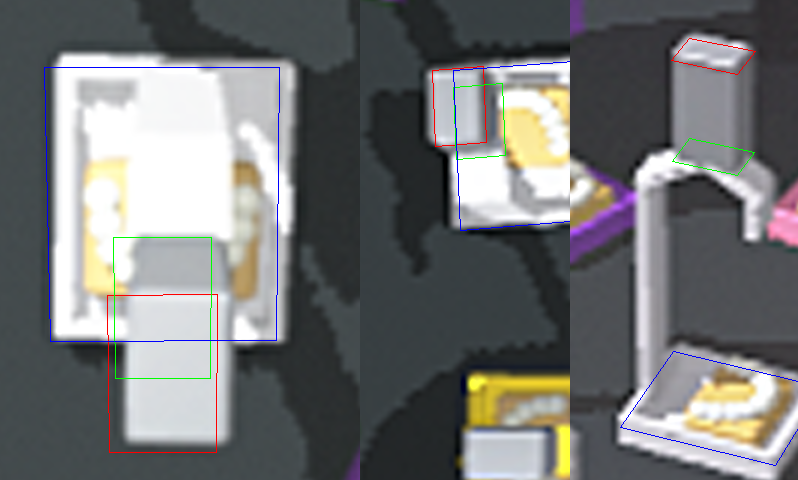

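```bash
python3 -m inch '[[[0.006,0.0116,0.2,0,0,0.005],[0.006,0.0116,0.4,0,0,0.005],[0.006,0.0116,0.6,0,0,0.005],[0.006,0.0116,0.7,0,0,0.005],[0.006,0.0116,0.79,0,0,0.005],[0.006,0.0116,0.84,0,0,0.005],[0.006,0.0116,0.865,0,0,0.005],[0.006,0.0116,0.865,0,0,0.005]]]'; python3 -m inch '[[[0,0,0,0,0,0],[0,0,0,0,0,0],[0,0,0,0,0,0],[0,0,0,0,0,0],[0,0,0,0,0,0],[0,0,0,0,0,0],[0,0,0,0,0,0],[0,0,0,0,0,0]]]' -1 40
```

```text
clock: 2.07
eef_pos: [432.2, 179.1, 127.7]
tcp_rot: [-3.141, -0.001, -3.061]
contact_force: [0.3, -0.7, 0.0]
opening: 0.501
grasp_force: 0.0
clock: 2.73
eef_pos: [433.5, 178.6, 129.3]
tcp_rot: [3.141, 0.002, -3.063]
contact_force: [-0.9, -0.3, 6.6]
opening: 0.182
grasp_force: 42.4
```

```bash
python3 -m inch '[[[0,0,-0.08,0,0,0],[0,0,-0.2,0,0,0],[0,0,-0.36,0,0,0],[0,0,-0.52,0,0,0],[0,0,-0.68,0,0,0],[0,0,-0.84,0,0,0],[0,0,-0.95,0,0,0],[0,0,-1,0,0,0]]]'; python3 -m inch '[[[-0.01,-0.04,0,0,0,0],[-0.04,-0.14,0,0,0,0],[-0.07,-0.26,0,0,0,0],[-0.1,-0.38,0,0,0,0],[-0.13,-0.5,0,0,0,0],[-0.155,-0.62,0,0,0,0],[-0.18,-0.74,0,0,0,0],[-0.2,-0.855,0,0,0,0]]]'; python3 -m inch '[[[-0.03,-0.12,0,0,0,0],[-0.06,-0.24,0,0,0,0],[-0.09,-0.37,0,0,0,0],[-0.12,-0.5,0,0,0,0],[-0.15,-0.62,0,0,0,0],[-0.175,-0.73,0,0,0,0],[-0.2,-0.82,0,0,0,0],[-0.2,-0.855,0,0,0,0]]]'
python3 - <<'E'
from h import *
s=r.sense(); f=r.grab_frame("wrist")[:,:,::-1]; print(s['clock'],s['eef_pos'],s['tcp_rot'])
np.save("w2.npy",np.array([s['eef_pos'],s['tcp_rot']]))
cv2.imwrite("pics/w2r.png",f); cv2.imwrite("pics/w2.png",cv2.resize(f,(800,600),interpolation=cv2.INTER_CUBIC))
E
```

```text
clock: 3.4
eef_pos: [433.8, 178.7, 331.8]
tcp_rot: [3.14, 0.005, -3.063]
contact_force: [-0.1, 0.1, -2.3]
opening: 0.18
grasp_force: 41.1
clock: 4.07
eef_pos: [485.5, 9.1, 325.9]
tcp_rot: [-3.142, -0.003, -3.063]
contact_force: [0.5, 0.6, -1.0]
opening: 0.177
grasp_force: 41.1
clock: 4.73
eef_pos: [539.2, -158.9, 325.6]
tcp_rot: [3.141, -0.003, -3.064]
contact_force: [-0.5, -0.3, -2.8]
opening: 0.179
grasp_force: 41.0
4.7333 [ 539.22204912 -158.86728032  325.63110832] [ 3.14136261e+00 -2.98429961e-03 -3.06401142e+00]
```

View pics/w2.png

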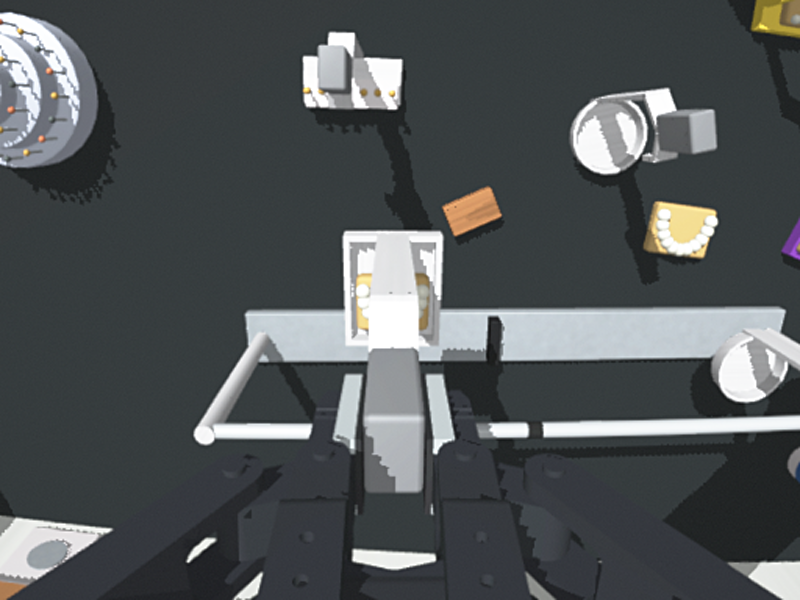

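The carrier is held upright. The mark is at (536,429) in 800-pixel coordinates, and the rail axis runs from (230,432) to (795,425). The left post top is at (205,434).

Run:
```python
from h import *
np.set_printoptions(precision=1,suppress=True)
k=512/800; w=np.load("w2.npy"); c=cam("wrist",w); T,S=cam("top"),cam("scene")
m=(536*k,429.5*k)
print("wrist z170",onz(c,m,170),"tri3",tri((c,m),(T,(306.3,102.7)),(S,(327.3,243.4))),"triWS",tri((c,m),(S,(327.3,243.4))))
a,b=onz(c,(230*k,432*k),170),onz(c,(795*k,425.3*k),170); d=b-a; print(a,b,"railyaw",np.arctan2(-d[0],d[1]))
g=lambda u,v,z:onz(c,(u*k,v*k),z)[:2]
z0=325.6+10-139
print("tray rim",[g(u,v,z0+14) for u,v in((344,233),(442,233),(440,347),(346,347))])
# foot edges z=12
p,q=g(247,312,12),g(783,309,12); print("foot near edge",p,q,"yaw",np.arctan2(-(q-p)[0],(q-p)[1]))
print("bar",g(495,338,14))
```

```text
wrist z170 [642.9 -55.2 170. ] tri3 [642.  -57.4 174.2] triWS [642.4 -55.2 172.1]
[ 660.8 -257.7  170. ] [630.1 129.3 170. ] railyaw 0.07926865998086444
tray rim [array([ 512.7, -185. ]), array([ 508.9, -136.2]), array([ 570.6, -130.6]), array([ 574.6, -180.9])]
foot near edge [ 635.9 -287.3] [593.5 225.4] yaw 0.08251701047733277
bar [643. -54.]
```

```bash
python3 -m inch '[[[0,0,0.06,0,0,0],[0,0,0.16,0,0,0],[0,0,0.26,0,0,0],[0,0,0.35,0,0,0],[0,0,0.41,0,0,0],[0,0,0.43,0,0,0],[0,0,0.43,0,0,0]]]'; python3 -m inch '[[[-0.04,-0.002,0,0,0,0],[-0.12,-0.006,0,0,0,0],[-0.22,-0.011,0,0,0,0],[-0.32,-0.016,0,0,0,0],[-0.42,-0.02,0,0,0,0],[-0.5,-0.024,0,0,0,0],[-0.55,-0.027,0,0,0,0],[-0.557,-0.027,0,0,0,0]]]'
python3 -m inch '[[[0,0,0,0,0,0],[0,0,0,0,0,0]]]'
python3 - <<'E'
from h import *
o=[]
for n,(x,y,w,h) in(("top",(290,70,100,90)),("scene",(230,190,100,150))):
    f=r.grab_frame(n)[y:y+h,x:x+w,::-1]; o.append(cv2.resize(f,(int(w*600/h*(.8 if n=="top" else 1))//2*2 if n!="top" else 400,600 if n!="top" else 360),interpolation=cv2.INTER_CUBIC))
c=np.zeros((600,800,3),np.uint8); c[:360,:400]=o[0]; c[:,400:800]=o[1][:,:400]
cv2.imwrite("pics/c3.png",c)
E
```

```text
clock: 5.37
eef_pos: [538.6, -155.4, 240.8]
tcp_rot: [3.14, -0.002, -3.062]
contact_force: [0.1, 0.3, -2.0]
opening: 0.181
grasp_force: 41.0
clock: 6.03
eef_pos: [653.4, -152.7, 243.0]
tcp_rot: [-3.141, 0.002, -3.062]
contact_force: [-1.1, -0.2, -1.8]
opening: 0.178
grasp_force: 41.0
clock: 6.2
eef_pos: [650.5, -152.8, 242.4]
tcp_rot: [3.142, -0.0, -3.062]
contact_force: [-0.1, 0.3, -2.1]
opening: 0.178
grasp_force: 41.1
```

View pics/c3.png

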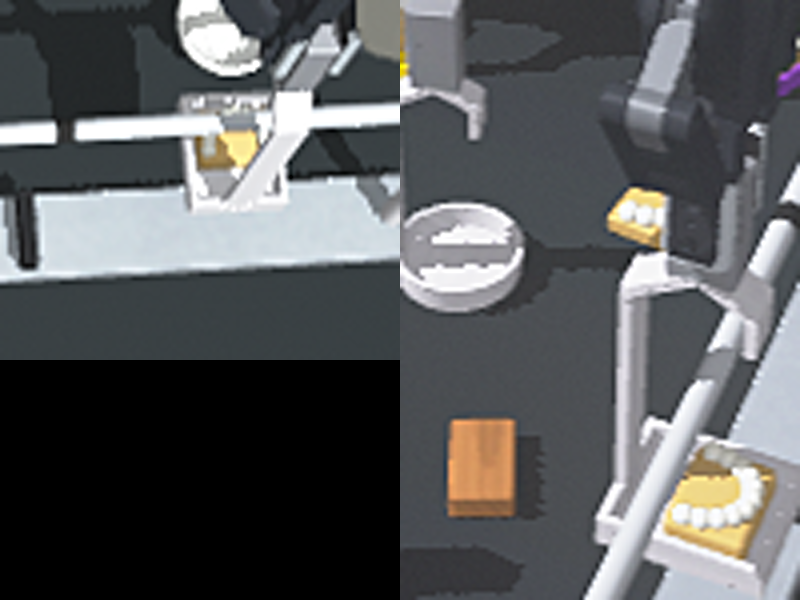

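The rail now runs between the hook lip and the tray, about 97 mm short of the mark.

```bash
python3 -m inch '[[[0,0,0.06,0,0,0],[0,0,0.12,0,0,0],[0,0,0.18,0,0,0],[0,0,0.22,0,0,0],[0,0,0.24,0,0,0],[0,0,0.24,0,0,0],[0,0,0.24,0,0,0]]]';python3 -m inch '[[[0,0,0.006,0,0,0],[0,0,0.012,0,0,0],[0,0,0.018,0,0,0],[0,0,0.024,0,0,0],[0,0,0.024,0,0,0],[0,0,0.024,0,0,0]]]'
```

```text
clock: 6.88
eef_pos: [651.0, -152.8, 193.9]
tcp_rot: [3.141, -0.001, -3.062]
contact_force: [0.2, 0.7, -1.1]
opening: 0.178
grasp_force: 41.0
clock: 7.38
eef_pos: [651.3, -152.9, 190.3]
tcp_rot: [-3.141, 0.001, -3.062]
contact_force: [-2.2, 1.2, 3.9]
opening: 0.176
grasp_force: 41.8
```

```bash
python3 -m inch '[[[0,0.02,0,0,0,0],[0,0.05,0,0,0,0],[0,0.09,0,0,0,0],[0,0.13,0,0,0,0],[0,0.17,0,0,0,0],[0,0.21,0,0,0,0],[0,0.24,0,0,0,0],[0,0.25,0,0,0,0]]]' - 25;python3 -m inch '[[[0,0.02,0,0,0,0],[0,0.05,0,0,0,0],[0,0.09,0,0,0,0],[0,0.13,0,0,0,0],[0,0.17,0,0,0,0],[0,0.21,0,0,0,0],[0,0.236,0,0,0,0],[0,0.236,0,0,0,0]]]'; python3 -m inch '[[[0,0,0,0,0,0],[0,0,0,0,0,0],[0,0,0,0,0,0]]]'
python3 - <<'E'
from h import *
s=r.sense(); f=r.grab_frame("wrist")[:,:,::-1]; print(s['eef_pos'],s['tcp_rot'])
c=np.zeros((600,800,3),np.uint8)
c[:300,:400]=cv2.resize(f,(400,300),interpolation=cv2.INTER_AREA)
t=r.grab_frame("top")[70:145,260:360,::-1]; c[300:,:400]=cv2.resize(t,(400,300),interpolation=cv2.INTER_CUBIC)
q=r.grab_frame("scene")[150:330,270:390,::-1]; c[:,400:]=cv2.resize(q,(400,600),interpolation=cv2.INTER_CUBIC)
cv2.imwrite("pics/c4.png",c)
E
```

```text
clock: 8.05
eef_pos: [646.8, -102.7, 190.0]
tcp_rot: [-3.14, -0.0, -3.062]
contact_force: [-4.2, -4.9, 5.3]
opening: 0.182
grasp_force: 42.1
clock: 8.72
eef_pos: [642.8, -54.7, 189.9]
tcp_rot: [3.141, -0.001, -3.062]
contact_force: [-4.4, 2.7, 6.2]
opening: 0.182
grasp_force: 42.2
clock: 8.97
eef_pos: [642.8, -54.8, 189.9]
tcp_rot: [3.14, -0.001, -3.062]
contact_force: [-3.7, 3.0, 6.3]
opening: 0.181
grasp_force: 42.2
[642.78111526 -54.78668464 189.94233847] [ 3.14016870e+00 -8.34715348e-04 -3.06245745e+00]
```

View pics/c4.png

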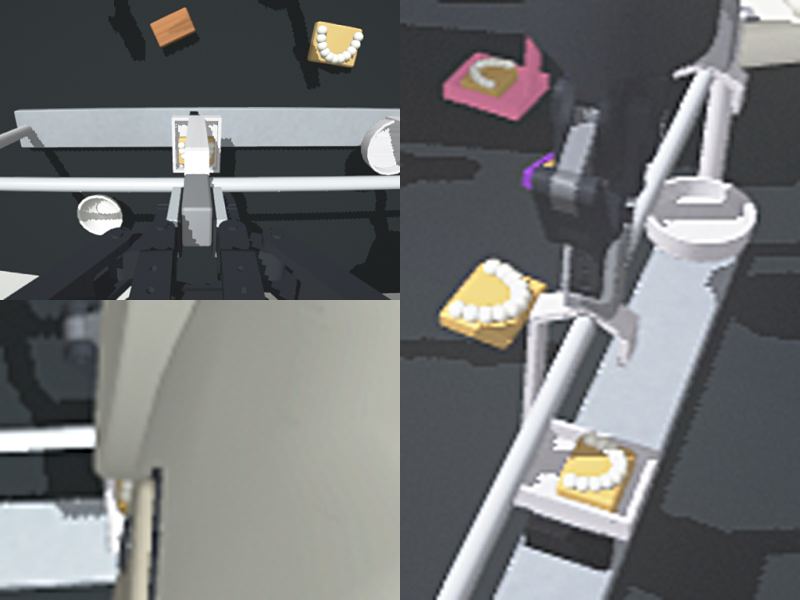

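The carrier is hooked over the rail at the mark: the hook hides the band, the foot bar shows directly under the tray, and the neighbour looks unmoved. Next I release it and back off upward.

```bash
python3 -m inch '[[[0,0,0,0,0,0],[0,0,0,0,0,0],[0,0,0,0,0,0],[0,0,0,0,0,0],[0,0,0,0,0,0],[0,0,0,0,0,0]]]' -0.1; python3 -m inch '[[[0,0,-0.05,0,0,0],[0,0,-0.12,0,0,0],[0,0,-0.22,0,0,0],[0,0,-0.34,0,0,0],[0,0,-0.46,0,0,0],[0,0,-0.6,0,0,0],[0,0,-0.7,0,0,0],[0,0,-0.7,0,0,0]]]'; python3 -m inch '[[[0.2,0,0,0,0,0],[0.4,0,0,0,0,0],[0.6,0,0,0,0,0],[0.7,0,0,0,0,0],[0.7,0,0,0,0,0],[0.7,0,0,0,0,0],[0.7,0,0,0,0,0],[0.7,0,0,0,0,0]]]'
python3 - <<'E'
from h import *
s=r.sense(); f=r.grab_frame("wrist")[:,:,::-1]; print(s['eef_pos'],s['tcp_rot'])
np.save("w5.npy",np.array([s['eef_pos'],s['tcp_rot']]))
c=np.zeros((600,800,3),np.uint8)
c[:300,:400]=cv2.resize(f,(400,300),interpolation=cv2.INTER_AREA)
t=r.grab_frame("top")[70:145,260:360,::-1]; c[300:,:400]=cv2.resize(t,(400,300),interpolation=cv2.INTER_CUBIC)
q=r.grab_frame("scene")[150:330,270:390,::-1]; c[:,400:]=cv2.resize(q,(400,600),interpolation=cv2.INTER_CUBIC)
cv2.imwrite("pics/c5.png",c)
E
```

```text
clock: 9.62
eef_pos: [643.4, -56.0, 189.4]
tcp_rot: [-3.142, -0.0, -3.063]
contact_force: [-0.0, 0.3, 0.3]
opening: 0.45
grasp_force: 0.0
clock: 10.28
eef_pos: [645.4, -56.1, 335.6]
tcp_rot: [-3.14, 0.008, -3.063]
contact_force: [0.8, -0.2, 1.9]
opening: 0.449
grasp_force: 0.0
clock: 10.95
eef_pos: [504.8, -67.0, 329.5]
tcp_rot: [-3.142, 0.0, -3.062]
contact_force: [0.8, 0.2, 0.1]
opening: 0.453
grasp_force: 0.0
[504.82113935 -66.96732482 329.51136955] [-3.14157275e+00  3.99968392e-04 -3.06229845e+00]
```

View pics/c5.png

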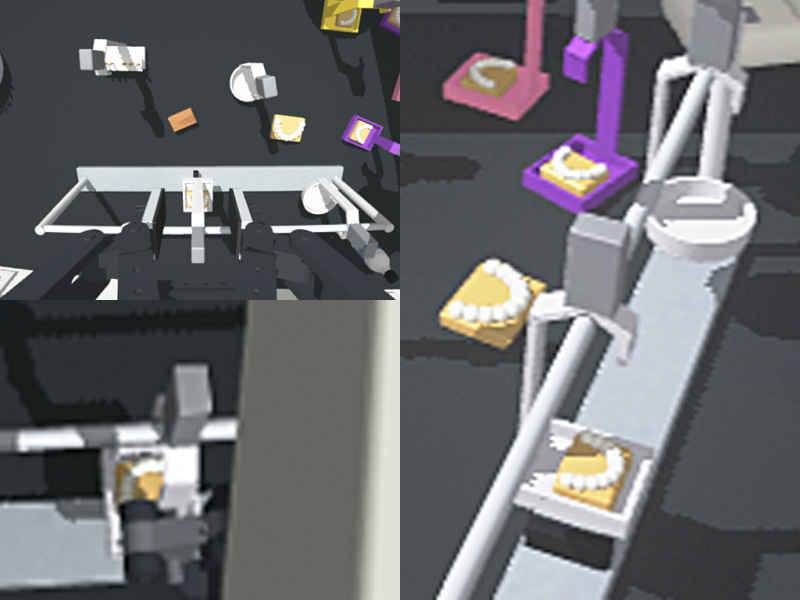

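The carrier hangs free and upright, with its hook covering the band, and the neighbour has not moved. The arm is clear of everything.

```bash
python3 -m inch '[[[0,0,0,0,0,0],[0,0,0,0,0,0],[0,0,0,0,0,0],[0,0,0,0,0,0],[0,0,0,0,0,0],[0,0,0,0,0,0],[0,0,0,0,0,0],[0,0,0,0,0,0]]]' | head -1; python3 -c "
from rig import r
print(r.sign_off())"
```

```text
clock: 11.77
the job is handed in; nothing more can be done
None
```

The tray carrier was hooked onto the rail about 97 mm short of the black mark, slid along to it, and left hanging free there with the neighbouring carrier unmoved in the last pictures; the job was handed in at about 12 s of the 50 s, and the sign-off gave no verdict.

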